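# Nest the ice-bucket lids upside down on the bench tray

### The job

Put the washed ice-bucket lids away in one nest: leave the large blue lid standing upside down on its white tray, set the medium green lid upside down into its hollow, and the small red lid upside down into the green one, each standing level on its knob on the floor of the lid below. Leave the bottle, the tube rack and the mixer where they are.

Things in the scene. Friction and masses are not known exactly. Their poses are not given: they have to be found in the camera images.
- tray: white square plastic bench tray fixed to the bench, 230 x 230 mm, low walls 14 mm high and 5 mm thick, inner floor 5 mm above the bench. Origin: centre of its underside; z up.
- lid_large: Large blue domed foam ice-bucket lid, black seal in its rim, upside down: hollow up, on its grey knob ( 72 mm across, 15 high). Rim 180 mm outer diameter, 66 above origin; wall 9 thick, outside upright over the top 21. Hollow 42 deep, flat floor 107 across, 24 above origin. Loose on the tray. 190 g. Origin: centre of knob's underside, z up.
- lid_medium: Medium green domed foam ice-bucket lid, black seal in its rim, upside down: hollow up, on its grey knob ( 56 mm across, 15 high). Rim 140 mm outer diameter, 66 above origin; wall 9 thick, outside upright over the top 21. Hollow 42 deep, flat floor 75 across, 24 above origin. Nested, its rim is 24 above the blue one's, some 11 free gap around. 120 g. Origin: centre of knob's underside, z up.
- lid_small: Small red domed foam ice-bucket lid, black seal in its rim, upside down: hollow up, on its grey knob ( 42 mm across, 15 high). Rim 100 mm outer diameter, 66 above origin; wall 9 thick, outside upright over the top 21. Hollow 42 deep, flat floor 46 across, 24 above origin. Nested, its rim is 24 above the green one's, some 11 free gap around. 70 g. Origin: centre of knob's underside, z up.
- bottle: pale glass reagent bottle with a blue cap and a plain paper label, 72 mm diameter, 160 mm tall, loose, to be left alone. Origin: centre of its underside.
- rack: red tube rack, 75 x 160 mm, 47 mm tall with its tubes, loose, to be left alone. Origin: centre of its underside; its length lies along its y.
- mixer: blue vortex mixer on a black base, 130 x 110 mm, 114 mm tall, standing loose, to be left alone. Origin: centre of its underside.

How it is judged (in metres and radians):
At the end, for the whole second after the job is handed in: Large lid on the tray (at most 10 mm above its underside, within 70 mm of its centre); medium lid's origin 24 mm (+-5) above the large one's and within 14 mm of its axis; small lid likewise in the medium; all hollow side up, level within 0.12 rad, at rest (z of lid_medium in the frame of lid_large between 0.019 and 0.029 m and horizontal distance between lid_medium and lid_large below 0.014 m and z of lid_small in the frame of lid_medium between 0.019 and 0.029 m and horizontal distance between lid_small and lid_medium below 0.014 m and z of lid_large in the frame of tray below 0.01 m and horizontal distance between lid_large and tray below 0.07 m and angle between each of lid_large, lid_medium, lid_small's own z axis and vertical below 0.12 rad and linear speed of each of lid_large, lid_medium, lid_small below 0.02 m/s); the robot touches nothing.
It fails at once if the bottle is pushed more than 30 mm or tipped over (distance of bottle from where it was at the start of the episode above 0.03 m or angle between bottle's own z axis and vertical above 0.5 rad).
It fails at once if the rack is pushed more than 30 mm or tipped over (distance of rack from where it was at the start of the episode above 0.03 m or angle between rack's own z axis and vertical above 0.5 rad).
It fails at once if the mixer is pushed more than 30 mm or tipped over (distance of mixer from where it was at the start of the episode above 0.03 m or angle between mixer's own z axis and vertical above 0.5 rad).
It also fails if it takes over 64 s, if anything falls off the work surface, if the arm or the gripper's body presses on something with over 40 N, if the wrist force passes 120 N, or if a joint passes its speed limit or range.

### The arm

A 7-joint arm with a two-finger parallel gripper is mounted at the origin on the work surface. World frame = base frame: x ahead of the robot, y to its left, z up, the work surface at z = 0. Lengths are in m, angles in degrees, forces in N, time in s.
With the tool pointing down it reaches from about 0.425 to 0.875 m from the base axis. Payload 4.7 kg.
Tool frame: the origin (TCP) lies at the very end of the fingers, on their centre line; the grasp point (between the pads) lies env.grip_point_offset behind it (env.grip_point_offset is the distance from the TCP to the grasp point, in m); z points along the fingers, y is the direction in which the jaws open and shut (so a half turn about z gives the same grasp; the last joint's range is limited). The gripper opens to 87 mm and grips with 3 to 60 N. Pads are 19 mm wide; open, the fingers measure 117 mm over their backs; the gripper's body (75 mm by 190 mm) begins 51 mm behind the grasp point.
Start: joints at [67.672, 18.392, -4.016, 83.108, 1.295, 78.541, -3.26], TCP at [0.255, -0.598, 0.223] pointing down, gripper open.
Joint ranges: [-163.93, 163.93], [-17.29, 119.83], [-79.2, 71.16], [3.27, 140.29], [-89.18, 269.18], [5.43, 117.66], [-154.24, 154.24]. Speed limits (degrees/s): [147.25, 147.25, 180, 180, 180, 180, 180].

### API

Orientations are given as [roll, pitch, yaw] about the fixed x, y, z axes, in that order (R = Rz(yaw) Ry(pitch) Rx(roll)).
In Python, from cell import env gives the robot as it stands.
- The arm moves only by the tool send_rows, never from a script. Its argument "plan" is a list of rows, each a list of 7 numbers: the finger opening in mm, from 0 to 87, then the shift along the tool's x, y, z in mm, then the turn, a rotation vector about the tool's x, y, z in rad. A call has 1 to 12 rows; each row shifts and turns the commanded pose from where the row before left it, along the tool's axes as they then stand; what a row does not reach is not made up. A row lasts 1/10 s, in which the tool goes at most 50 mm and 8.59 degrees, less where a joint would pass 70% of its speed; a pose out of reach is approached as far as the arm can. A call is refused whole if a number of a shift passes 50 or a number of a turn 0.15, either way. A call with a gripper value outside its range is refused whole. The fingers move at their own pace and stop on an object; "grip_force" is the grip in N (left out, the last holds). Time passes only in rows, so rows that do not move let the fingers close. It gives the time, the measured TCP pose, the force and the opening at its end, in the units of the state.
- env.get_obs(): the state, without advancing time (a new reading comes with each control period).
- env.read_camera(name): name is "side" or "top" or "wrist"; returns the picture (480x640x3 uint8, red, green, blue); there is no depth.
- env.get_calibration(name): a dict with "fx", "fy", "cx", "cy" (pixels), "extrinsics" (4x4, takes a point from camera to world coordinates). Camera axes: x right, y down, z forward; pixel columns grow to the right and rows downward; lengths in m; the calibration is good to about 2 mm. A picture is of the moment at which its call begins: read the wrist's pose just before it. get_calibration takes no time and is no camera call; for the wrist camera it gives the pose at the moment of the call.
- env.sign_off(): hands the job in, once; it reports no verdict.
Trained networks look in the newest picture that a camera, given by its name, has taken for a name from the list of things; names that differ only in an ending like _2 or _b are one class to them, and where a whole thing is asked for, a point or a joint stands for the part that bears it (a point fixed in the world has none). Each returns a list of dicts, best first, with "confidence" (0 to 1); they miss things now and then, are a little off and sometimes report something else, mostly with a low value. They report only what shows in the picture. A call takes as long as a camera call.
- env.regions_of(camera, query): "region" (480x640 bool, what is visible of it) and "rect" ([left, top, right, bottom] in pixels, round what is visible of it).
The state is a dict: "time_s": time; "qpos": joint angles; "joint_velocities": joint speeds; "effort": joint torques, N m; "tool_pos": TCP position; "tool_rot": TCP orientation; "force": force on the tool from outside, world axes, zero at the start; "wrist_torque": the same for the moment, N m; "grip_width": finger opening in m.
Only numpy, scipy, OpenCV 4.12 (cv2) and the standard library are available. Lean on these libraries where they do the work, as an engineer would, in place of code of your own. Each camera call takes 0.05 s, during which the arm holds its last target. There are 200 camera calls.

## Working session

There is one attempt and no reset: what is moved stays moved. The work goes in short steps, Python scripts to look and compute and a tool call to move; the robot and the scene stay as the last step left them, time stands still between calls to the robot, and variables do not carry over. Pictures are saved under pics/ and viewed, about 8 in all and at most 12, crops included, and the job is handed in when it is done.

Besides the shell and the picture viewer there is one more tool, called after ">>>" as name(argument=value, ...) on one line, values as JSON. send_rows: Moves the arm, as the interface text tells. Its arguments: {"type":"object","properties":{"plan":{"type":"array"},"grip_force":{"type":"number"}},"required":["plan"]}

```bash
mkdir -p pics; ls
python3 - <<'E'
from cell import env
import cv2,numpy as np
o=env.get_obs(); print(o); print(env.grip_point_offset)
for c in ["top","side"]:
    im=env.read_camera(c); cv2.imwrite(f"pics/{c}0.png",im[:,:,::-1])
    k=env.get_calibration(c); print(c,k)
    for q in ["tray","lid_large","lid_medium","lid_small","bottle","rack","mixer"]:
        for r in env.regions_of(c,q)[:2]:
            ys,xs=np.nonzero(r["region"]); print(c,q,round(r["confidence"],2),r["rect"],len(xs),xs.mean().round(1) if len(xs) else None,ys.mean().round(1) if len(xs) else None)
E
```

```text
pics
{'time_s': 0.0, 'qpos': array([67.6723357 , 18.43897837, -4.01543983, 83.17517181,  1.29449302,
       78.54101756, -3.26115034]), 'joint_velocities': array([ 0.00803061,  0.03919042, -0.04831004, -0.11387257,  0.00243346,
        0.02199736,  0.10001144]), 'effort': array([-2.47310209e-05, -4.91294539e+01, -4.03822884e-01, -3.12527204e+01,
       -6.39894395e-02,  4.36927029e-02,  1.72765772e-04]), 'tool_pos': array([ 0.25512531, -0.59723148,  0.22146006]), 'tool_rot': array([-1.79890048e+02,  5.32697580e-03,  2.31360865e+01]), 'force': array([ 0.22703967, -0.46477047,  0.13561793]), 'wrist_torque': array([-0.0263614 ,  0.02588138, -0.0039859 ]), 'grip_width': 0.08704208161211434}
0.0187
top {'fx': 532.6729572053979, 'fy': 532.6729572053979, 'cx': 321.17878179424963, 'cy': 241.48568005712596, 'extrinsics': array([[ 0.01822962, -0.98806254,  0.15297088,  0.38762344],
       [-0.99968317, -0.01535637,  0.01994358, -0.01485064],
       [-0.01735643, -0.15328598, -0.98802943,  1.32382313],
       [ 0.        ,  0.        ,  0.        ,  1.        ]])}
top tray 0.74 [408.5, 245.0, 5
[... 707 characters left out ...]
571],
       [ 0.01059733, -0.80956594, -0.58693329,  0.66715089],
       [ 0.        ,  0.        ,  0.        ,  1.        ]])}
side tray 0.68 [331.9, 156.8, 438.8, 211.8] 2995 389.2 192.0
side lid_large 0.83 [348.1, 140.5, 426.9, 189.2] 3080 385.4 164.7
side lid_medium 0.96 [313.6, 227.7, 389.8, 286.0] 3588 351.7 255.0
side lid_small 0.65 [371.8, 360.0, 448.0, 430.9] 4247 409.1 395.0
side bottle 0.77 [223.1, 271.4, 273.0, 374.6] 3890 247.8 326.6
side bottle 0.26 [314.0, 227.5, 389.1, 287.3] 3590 351.6 255.1
side rack 0.83 [203.7, 216.7, 258.5, 283.2] 2551 231.1 249.3
side mixer 0.75 [249.4, 142.6, 311.7, 201.8] 3292 279.7 173.5
side mixer 0.37 [313.5, 228.8, 391.2, 284.7] 3679 351.7 255.0
```

View pics/top0.png

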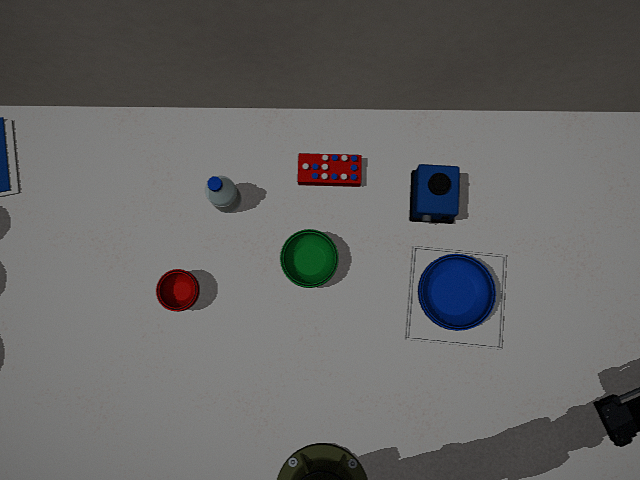

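View pics/side0.png

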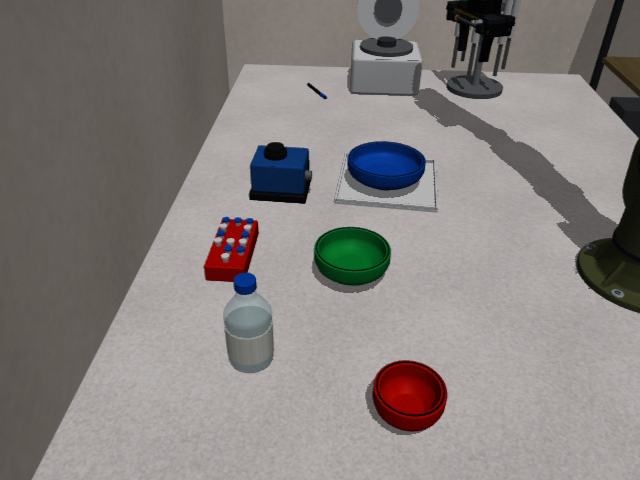

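```bash
cat > h.py <<'E'
from cell import env
import numpy as np
def unproj(cam,u,v,z,k=None):
    k=k or env.get_calibration(cam); E=k["extrinsics"]
    d=E[:3,:3]@np.array([(u-k["cx"])/k["fx"],(v-k["cy"])/k["fy"],1])
    return E[:3,3]+d*(z-E[2,3])/d[2]
def proj(cam,p,k=None):
    k=k or env.get_calibration(cam); E=k["extrinsics"]
    p=np.atleast_2d(p); c=(p-E[:3,3])@E[:3,:3]
    return np.c_[k["fx"]*c[:,0]/c[:,2]+k["cx"],k["fy"]*c[:,1]/c[:,2]+k["cy"]]
E
python3 - <<'E'
from h import *
for n,c,u,v,z in [("large","top",456.2,294.5,.071),("large top","top",456.8,291.9,.071),("med","top",309.5,258.3,.066),("small","top",177.6,291.6,.066),("bottle","top",222,195,.1),("rack","top",328,171,.03),("mixer","top",435,190,.07),("tray","top",458,297,.014),("small?","side",410,395,.06),("med","side",351.7,255,.06),("large","side",387,165,.07)]:
    p=unproj(c,u,v,z); print(n,c,p.round(3),np.hypot(*p[:2]).round(3))
E
```

```text
large top [ 0.461 -0.307  0.071] 0.554
large top top [ 0.467 -0.309  0.071] 0.56
med top [0.541 0.038 0.066] 0.543
small top [0.457 0.348 0.066] 0.575
bottle top [0.685 0.246 0.1  ] 0.728
rack top [ 0.767 -0.003  0.03 ] 0.767
mixer top [ 0.712 -0.262  0.07 ] 0.758
tray top [ 0.459 -0.325  0.014] 0.562
small? side [0.464 0.36  0.06 ] 0.587
med side [0.546 0.053 0.06 ] 0.549
large side [ 0.47  -0.277  0.07 ] 0.546
```

All three lids are hollow up. In the top view, blue is on the tray at about (457,292), green at (309,258) and red at (178,290). The bottle, rack and mixer stand on the far side. I'll swing to the green lid by arcing around the base.

>>> send_rows(plan=[[87,47.3,-1.7,0,0,0,-0.0728],[87,47.3,-1.7,0,0,0,-0.0728],[87,47.3,-1.7,0,0,0,-0.0728],[87,47.3,-1.7,0,0,0,-0.0728],[87,47.3,-1.7,0,0,0,-0.0728],[87,47.3,-1.7,0,0,0,-0.0728],[87,47.3,-1.7,0,0,0,-0.0728],[87,47.3,-1.7,0,0,0,-0.0728],[87,47.3,-1.7,0,0,0,-0.0728],[87,47.3,-1.7,0,0,0,-0.0728],[87,47.3,-1.7,0,0,0,-0.0728],[87,47.3,-1.7,0,0,0,-0.0728]])

```text
time_s: 2.0
tool_pos: [0.6233, -0.1864, 0.2226]
tool_rot: [180.0, 0.0, 73.3]
force: [0.3, 0.8, -0.1]
grip_width: 0.0872
```

>>> send_rows(plan=[[87,47.3,-1.7,0,0,0,-0.0728],[87,47.3,-1.7,0,0,0,-0.0728],[87,47.3,-1.7,0,0,0,-0.0728],[87,47.3,-1.7,0,0,0,-0.0728],[40,47.3,-1.7,0,0,0,-0.0728],[40,0,-20,0,0,0,0],[40,0,-20,0,0,0,0],[40,0,0,0,0,0,0],[40,0,0,0,0,0,0]])

```text
time_s: 2.9
tool_pos: [0.6094, 0.0426, 0.2229]
tool_rot: [179.9, 0.0, 94.0]
force: [0.2, -0.3, 0.0]
grip_width: 0.0546
```

```bash
cat >> h.py <<'E'
import cv2
from scipy.optimize import least_squares
def circ(cam,q,z,R,name=None):
    """centre of the lid's rim circle (radius R at height z) from the region's convex hull"""
    im=env.read_camera(cam); k=env.get_calibration(cam)
    if name: cv2.imwrite(f"pics/{name}.png",im[:,:,::-1])
    rs=env.regions_of(cam,q)
    if not rs: return None
    m=rs[0]["region"].astype(np.uint8)
    c=max(cv2.findContours(m,0,cv2.CHAIN_APPROX_NONE)[0],key=cv2.contourArea)[:,0]
    c=c[(c[:,0]>2)&(c[:,0]<637)&(c[:,1]>2)&(c[:,1]<477)]
    P=np.array([unproj(cam,u,v,z,k)[:2] for u,v in c])
    s=least_squares(lambda p:np.hypot(*(P-p).T)-R,P.mean(0),loss="soft_l1",f_scale=.002)
    s2=least_squares(lambda p:np.hypot(*(P-p[:2]).T)-p[2],[*P.mean(0),R],loss="soft_l1",f_scale=.002)
    print(cam,q,"conf",round(rs[0]["confidence"],2),"fixedR",s.x.round(4),"free",s2.x.round(4),"rms",np.sqrt(np.mean(s.fun**2)).round(4),len(c))
    return s.x
def st():
    o=env.get_obs(); print(o["time_s"],o["tool_pos"].round(4),o["tool_rot"].round(2),"az",np.degrees(np.arctan2(o["tool_pos"][1],o["tool_pos"][0])).round(2),"r",np.hypot(*o["tool_pos"][:2]).round(4),o["grip_width"].round(4),o["force"].round(2))
    return o
E
python3 - <<'E'
from h import *
st()
circ("wrist","lid_medium",.066,.07,"w1")
circ("top","lid_medium",.066,.07); circ("top","lid_large",.071,.09); circ("top","lid_small",.066,.05)
print(env.get_calibration("wrist")["extrinsics"].round(3))
E
```

```text
Traceback (most recent call last):
  File "h.py", line 28, in st
    o=env.get_obs(); print(o["time_s"],o["tool_pos"].round(4),o["tool_rot"].round(2),"az",np.degrees(np.arctan2(o["tool_pos"][1],o["tool_pos"][0])).round(2),"r",np.hypot(*o["tool_pos"][:2]).round(4),o["grip_width"].round(4),o["force"].round(2))
                                                                                                                                                                                                       ^^^^^^^^^^^^^^^^^^^^^
AttributeError: 'float' object has no attribute 'round'
```

```bash
sed -i 's/o\["grip_width"\].round(4)/round(o["grip_width"],4)/' h.py
python3 - <<'E'
from h import *
st()
circ("wrist","lid_medium",.066,.07,"w1")
circ("top","lid_medium",.066,.07); circ("top","lid_large",.071,.09); circ("top","lid_small",.066,.05)
print(env.get_calibration("wrist")["extrinsics"].round(3))
E
```

```text
2.9 [0.6094 0.0426 0.2229] [1.7993e+02 4.0000e-02 9.4000e+01] az 4.0 r 0.6109 0.0546 [ 0.24 -0.27  0.04]
wrist lid_medium conf 0.65 fixedR [0.5465 0.0414] free [0.5465 0.0415 0.0689] rms 0.0019 465
top lid_large conf 0.81 fixedR [ 0.4683 -0.3085] free [ 0.4683 -0.3085  0.0899] rms 0.0012 220
top lid_small conf 0.8 fixedR [0.4606 0.3488] free [0.4606 0.3489 0.0492] rms 0.0015 118
[[ 0.998  0.067  0.021  0.603]
 [ 0.07  -0.951 -0.302  0.127]
 [ 0.     0.303 -0.953  0.383]
 [ 0.     0.     0.     1.   ]]
```

View pics/w1.png

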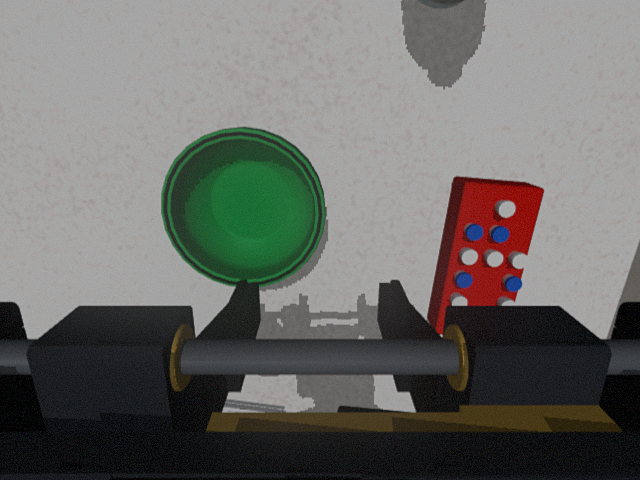

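The wrist view agrees: the green rim is centred at pixel (243,207), which gives (0.546,0.041). The next moves put the fingers astride the far wall, lower them 19 mm below the rim and close.

>>> send_rows(plan=[[40,3,2,20,0,0,0],[40,0,0,40,0,0,0],[40,0,0,40,0,0,0],[40,0,0,30,0,0,0],[40,0,0,20,0,0,0],[40,0,0,15,0,0,0],[40,0,0,11,0,0,0],[40,0,0,0,0,0,0],[40,0,0,0,0,0,0]])

```text
time_s: 4.2
tool_pos: [0.6114, 0.0464, 0.0473]
tool_rot: [179.9, 0.0, 94.0]
force: [0.3, 0.9, 0.2]
grip_width: 0.0405
```

>>> send_rows(plan=[[0,0,0,0,0,0,0],[0,0,0,0,0,0,0],[0,0,0,0,0,0,0],[0,0,0,0,0,0,0],[0,0,0,0,0,0,0],[0,0,0,0,0,0,0],[0,0,0,0,0,0,0],[0,0,0,0,0,0,0]], grip_force=30)

```text
time_s: 5.0
tool_pos: [0.6106, 0.0464, 0.0469]
tool_rot: [-180.0, 0.0, 94.1]
force: [-2.0, 0.7, 5.2]
grip_width: 0.0093
```

Run:
```python
from h import *
st()
cv2.imwrite("pics/w2.png",env.read_camera("wrist")[:,:,::-1])
```

```text
5.0 [0.6106 0.0464 0.0469] [-179.99    0.     94.05] az 4.35 r 0.6124 0.0093 [-1.98  0.74  5.21]
```

View pics/w2.png

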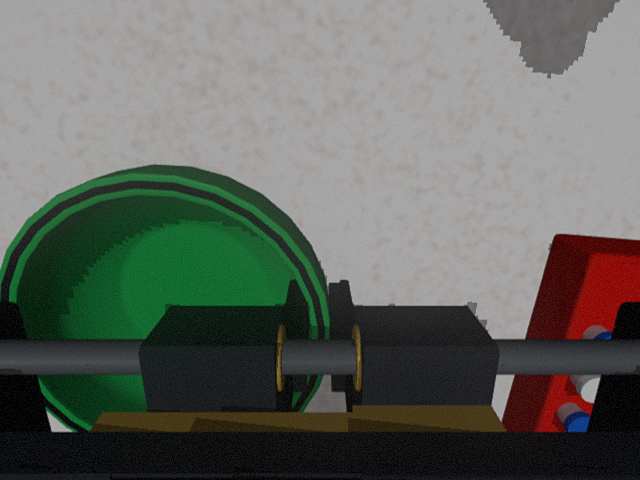

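Gripped at 9.3 mm, which matches the 9 mm wall. Lifting.

>>> send_rows(plan=[[0,0,0,-10,0,0,0],[0,0,0,-20,0,0,0],[0,0,0,-30,0,0,0],[0,0,0,-30,0,0,0],[0,0,0,-20,0,0,0],[0,0,0,-10,0,0,0],[0,0,0,0,0,0,0],[0,0,0,0,0,0,0]])

```text
time_s: 5.85
tool_pos: [0.6102, 0.0459, 0.1655]
tool_rot: [-179.9, 0.0, 94.0]
force: [-0.4, -0.1, -0.7]
grip_width: 0.0088
```

Run:
```python
from h import *
st()
a=env.read_camera("wrist")[:,:,::-1]; b=env.read_camera("side")[:,:,::-1]
cv2.imwrite("pics/w3.png",np.hstack([cv2.resize(a,(400,300)),cv2.resize(b[100:400,150:550],(400,300))]))
```

```text
5.85 [0.6102 0.0459 0.1655] [-1.7993e+02  1.0000e-02  9.4040e+01] az 4.3 r 0.6119 0.0088 [-0.37 -0.06 -0.75]
```

View pics/w3.png

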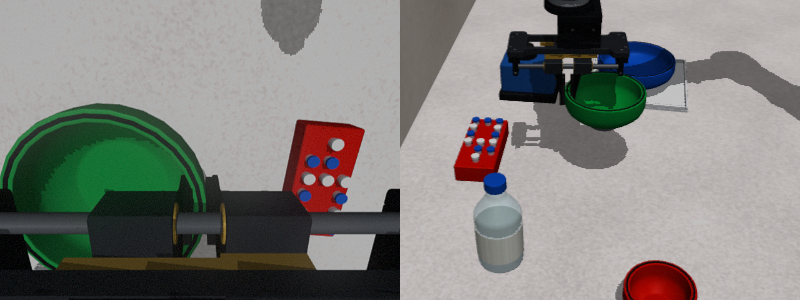

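The lid hangs level. Swinging it over the blue lid.

>>> send_rows(plan=[[0,-33.5,-0.9,0,0,0,0.0548],[0,-33.5,-0.9,0,0,0,0.0548],[0,-33.5,-0.9,0,0,0,0.0548],[0,-33.5,-0.9,0,0,0,0.0548],[0,-33.5,-0.9,0,0,0,0.0548],[0,-33.5,-0.9,0,0,0,0.0548],[0,-33.5,-0.9,0,0,0,0.0548],[0,-33.5,-0.9,0,0,0,0.0548],[0,-33.5,-0.9,0,0,0,0.0548],[0,-33.5,-0.9,0,0,0,0.0548],[0,-33.5,-0.9,0,0,0,0.0548],[0,-33.5,-0.9,0,0,0,0.0548]])

```text
time_s: 7.15
tool_pos: [0.5088, -0.3366, 0.165]
tool_rot: [-179.9, 0.0, 56.2]
force: [-0.4, -0.2, -0.5]
grip_width: 0.0092
```

>>> send_rows(plan=[[0,0,7,0,0,0,0],[0,0,7,0,0,0,0],[0,0,0,0,0,0,0],[0,0,0,0,0,0,0]])

```text
time_s: 7.55
tool_pos: [0.5227, -0.3416, 0.166]
tool_rot: [-179.9, -0.1, 56.5]
force: [-0.3, 0.6, -0.6]
grip_width: 0.0091
```

Run:
```python
from h import *
o=st()
p=o["tool_pos"]; y=np.radians(o["tool_rot"][2]-90); C=p[:2]-.0655*np.array([np.cos(y),np.sin(y)]); print("lid from tcp",C.round(4))
z=p[2]+.019
circ("wrist","lid_medium",z,.07,"w4")
circ("top","lid_medium",z,.07,"t4")
circ("side","lid_medium",z,.07,"s4")
circ("wrist","lid_large",.071,.09)
a=cv2.imread("pics/w4.png");b=cv2.imread("pics/s4.png")
cv2.imwrite("pics/c4.png",np.hstack([cv2.resize(a,(400,300)),cv2.resize(b[50:290,220:540],(400,300))]))
```

```text
7.55 [ 0.5227 -0.3416  0.166 ] [-1.7994e+02 -5.0000e-02  5.6540e+01] az -33.17 r 0.6244 0.0091 [-0.27  0.58 -0.65]
lid from tcp [ 0.468  -0.3055]
wrist lid_medium conf 0.89 fixedR [ 0.4944 -0.2591] free [ 0.4833 -0.2929  0.0505] rms 0.0267 853
top lid_medium conf 0.95 fixedR [ 0.4631 -0.3118] free [ 0.4584 -0.3038  0.0624] rms 0.0213 199
side lid_medium conf 0.76 fixedR [ 0.4663 -0.2722] free [ 0.4547 -0.2743  0.093 ] rms 0.0263 171
wrist lid_large conf 0.93 fixedR [ 0.4683 -0.3107] free [ 0.4791 -0.3052  0.0806] rms 0.022 622
```

View pics/c4.png

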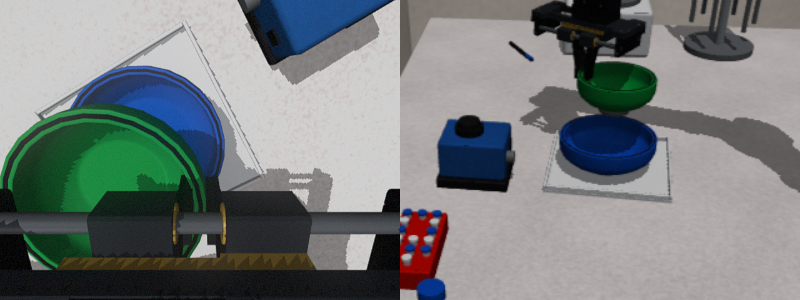

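The occluded fits are poor, so I'm using the TCP offset. The picture shows green directly above blue. A small correction of about 3 mm, then lower.

>>> send_rows(plan=[[0,-2.5,1.7,10,0,0,0],[0,0,0,20,0,0,0],[0,0,0,20,0,0,0],[0,0,0,15,0,0,0],[0,0,0,10,0,0,0],[0,0,0,5,0,0,0],[0,0,0,3,0,0,0],[0,0,0,0,0,0,0],[0,0,0,0,0,0,0]])

```text
time_s: 8.85
tool_pos: [0.5223, -0.3468, 0.0844]
tool_rot: [179.9, 0.0, 56.4]
force: [0.1, -0.9, -0.8]
grip_width: 0.0091
```

>>> send_rows(plan=[[0,0,0,2,0,0,0],[0,0,0,2,0,0,0],[0,0,0,1,0,0,0],[0,0,0,0,0,0,0],[0,0,0,0,0,0,0]])

```text
time_s: 9.35
tool_pos: [0.5217, -0.3465, 0.0785]
tool_rot: [180.0, 0.0, 56.4]
force: [0.7, -0.4, -0.9]
grip_width: 0.0085
```

>>> send_rows(plan=[[0,0,0,1,0,0,0],[0,0,0,1,0,0,0],[0,0,0,0,0,0,0],[0,0,0,0,0,0,0]])

```text
time_s: 9.75
tool_pos: [0.5218, -0.3465, 0.0766]
tool_rot: [180.0, 0.0, 56.4]
force: [-0.8, -0.1, -0.6]
grip_width: 0.0086
```

>>> send_rows(plan=[[0,0,0,1,0,0,0],[0,0,0,0,0,0,0],[0,0,0,0,0,0,0]])

```text
time_s: 10.05
tool_pos: [0.5221, -0.3467, 0.0762]
tool_rot: [179.9, 0.0, 56.4]
force: [-0.4, -0.2, 4.4]
grip_width: 0.0088
```

Contact came at TCP z 0.0762; I expected 0.0759. Releasing and rising straight up.

>>> send_rows(plan=[[30,0,0,0,0,0,0],[30,0,0,0,0,0,0],[30,0,0,0,0,0,0],[30,0,0,0,0,0,0],[30,0,0,-10,0,0,0],[30,0,0,-20,0,0,0],[40,0,0,-40,0,0,0],[40,0,0,-40,0,0,0],[40,0,0,-20,0,0,0],[40,0,0,0,0,0,0],[40,0,0,0,0,0,0]])

```text
time_s: 11.15
tool_pos: [0.5218, -0.3465, 0.206]
tool_rot: [180.0, 0.0, 56.4]
force: [-1.0, 0.6, -2.1]
grip_width: 0.0397
```

Run:
```python
from h import *
st()
circ("wrist","lid_medium",.095,.07,"w5")
circ("side","lid_medium",.095,.07,"s5"); circ("top","lid_medium",.095,.07)
circ("wrist","lid_large",.071,.09)
a=cv2.imread("pics/w5.png");b=cv2.imread("pics/s5.png")
cv2.imwrite("pics/c5.png",np.hstack([cv2.resize(a,(400,300)),cv2.resize(b[50:290,220:540],(400,300))]))
```

```text
11.15 [ 0.5218 -0.3465  0.206 ] [1.7995e+02 1.0000e-02 5.6370e+01] az -33.59 r 0.6264 0.0397 [-0.97  0.6  -2.15]
wrist lid_medium conf 0.76 fixedR [ 0.4664 -0.3132] free [ 0.4671 -0.3129  0.0678] rms 0.0079 581
side lid_medium conf 0.57 fixedR [ 0.4692 -0.2912] free [ 0.468  -0.2888  0.0914] rms 0.0213 153
top lid_medium conf 0.69 fixedR [ 0.461  -0.3127] free [ 0.4595 -0.3087  0.0647] rms 0.0196 175
wrist lid_large conf 0.87 fixedR [ 0.4695 -0.3104] free [ 0.4714 -0.3088  0.0865] rms 0.0136 868
```

View pics/c5.png

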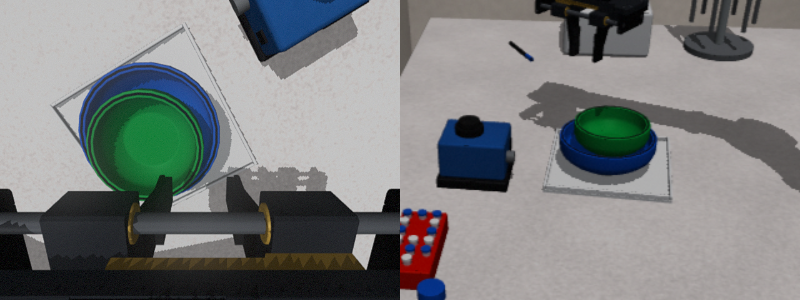

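Green is nested in blue and level; in the wrist panel its centre is about (147,143) inside blue's ring. Going for the red lid.

>>> send_rows(plan=[[40,45.5,-1.7,0,0,0,-0.0726],[40,45.5,-1.7,0,0,0,-0.0726],[40,45.5,-1.7,0,0,0,-0.0726],[40,45.5,-1.7,0,0,0,-0.0726],[40,45.5,-1.7,0,0,0,-0.0726],[40,45.5,-1.7,0,0,0,-0.0726],[40,45.5,-1.7,0,0,0,-0.0726],[40,45.5,-1.7,0,0,0,-0.0726],[40,45.5,-1.7,0,0,0,-0.0726],[40,45.5,-1.7,0,0,0,-0.0726],[40,45.5,-1.7,0,0,0,-0.0726],[40,45.5,-1.7,0,0,0,-0.0726]])

```text
time_s: 12.75
tool_pos: [0.6008, 0.1786, 0.2053]
tool_rot: [180.0, -0.0, 106.4]
force: [0.4, -0.6, -0.2]
grip_width: 0.0398
```

>>> send_rows(plan=[[40,45.5,-1.7,0,0,0,-0.0726],[40,45.5,-1.7,0,0,0,-0.0726],[40,45.5,-1.7,0,0,0,-0.0726],[40,45.5,-1.7,0,0,0,-0.0726],[40,45.5,-1.7,0,0,0,-0.0726],[40,0,0,0,0,0,0],[40,0,0,0,0,0,0]])

```text
time_s: 13.45
tool_pos: [0.4979, 0.3805, 0.2054]
tool_rot: [-180.0, 0.0, 127.3]
force: [1.1, -0.5, -0.8]
grip_width: 0.04
```

Run:
```python
from h import *
o=st()
c=circ("wrist","lid_small",.066,.05,"w6")
# arm far away now: clean look at the nest from above
circ("top","lid_medium",.095,.07,"t6"); circ("top","lid_large",.071,.09)
y=np.radians(o["tool_rot"][2]-90); u=np.array([np.cos(y),np.sin(y)]); x=np.array([-u[1],u[0]])
d=c+.0455*u-o["tool_pos"][:2]; print("shift tool x,y mm",1000*d@x,1000*d@u)
```

```text
13.45 [0.4979 0.3805 0.2054] [-179.99    0.    127.27] az 37.39 r 0.6267 0.04 [ 1.11 -0.49 -0.77]
wrist lid_small conf 0.86 fixedR [0.465  0.3529] free [0.465  0.3529 0.0495] rms 0.0009 344
top lid_medium conf 0.65 fixedR [ 0.4625 -0.3151] free [ 0.4624 -0.3151  0.0695] rms 0.0013 173
top lid_large conf 0.82 fixedR [ 0.4685 -0.3082] free [ 0.4685 -0.3082  0.0895] rms 0.0012 220
shift tool x,y mm -2.081448147520502 2.5748624253397527
```

The top camera reads about 4 mm low in x and y against the wrist camera, consistently for both lids. Green's true centre is therefore about (0.467,-0.311), in agreement with the TCP. Grasping red.

>>> send_rows(plan=[[40,-2,2.6,20,0,0,0],[40,0,0,40,0,0,0],[40,0,0,40,0,0,0],[40,0,0,25,0,0,0],[40,0,0,15,0,0,0],[40,0,0,10,0,0,0],[40,0,0,8,0,0,0],[40,0,0,0,0,0,0],[40,0,0,0,0,0,0]])

```text
time_s: 14.65
tool_pos: [0.503, 0.3797, 0.0485]
tool_rot: [179.9, 0.0, 127.1]
force: [-0.3, 0.6, -0.2]
grip_width: 0.0399
```

>>> send_rows(plan=[[0,0,0,0,0,0,0],[0,0,0,0,0,0,0],[0,0,0,0,0,0,0],[0,0,0,0,0,0,0],[0,0,0,0,0,0,0],[0,0,0,0,0,0,0],[0,0,0,0,0,0,0],[0,0,0,0,0,0,0]], grip_force=30)

```text
time_s: 15.45
tool_pos: [0.5025, 0.3789, 0.0476]
tool_rot: [-180.0, 0.0, 127.1]
force: [-0.1, -1.2, 1.9]
grip_width: 0.0091
```

>>> send_rows(plan=[[0,0,0,-10,0,0,0],[0,0,0,-20,0,0,0],[0,0,0,-30,0,0,0],[0,0,0,-40,0,0,0],[0,0,0,-30,0,0,0],[0,0,0,-10,0,0,0],[0,0,0,0,0,0,0],[0,0,0,0,0,0,0]])

```text
time_s: 16.25
tool_pos: [0.502, 0.3786, 0.1861]
tool_rot: [-179.9, 0.0, 127.1]
force: [0.2, -0.3, -1.1]
grip_width: 0.0093
```

Run:
```python
from h import *
o=st()
y=np.radians(o["tool_rot"][2]-90); u=np.array([np.cos(y),np.sin(y)]); print("red by tcp",(o["tool_pos"][:2]-.0455*u).round(4))
a=env.read_camera("wrist")[:,:,::-1]; b=env.read_camera("side")[:,:,::-1]
cv2.imwrite("pics/c7.png",np.hstack([cv2.resize(a,(400,300)),cv2.resize(b[180:480,150:550],(400,300))]))
```

```text
16.25 [0.502  0.3786 0.1861] [-1.7989e+02  1.0000e-02  1.2708e+02] az 37.02 r 0.6287 0.0093 [ 0.17 -0.35 -1.1 ]
red by tcp [0.4657 0.3511]
```

View pics/c7.png

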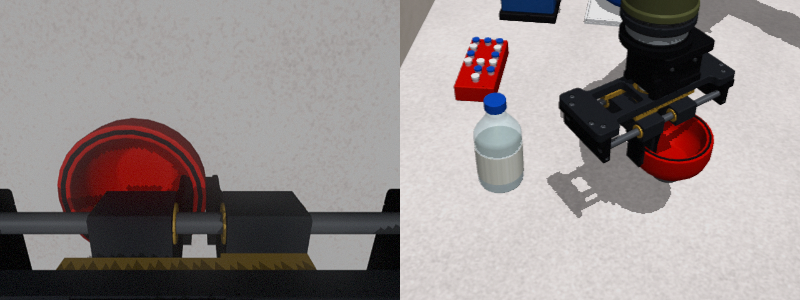

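Red is held level. Swinging it to the nest.

>>> send_rows(plan=[[0,-43,-1.5,0,0,0,0.0685],[0,-43,-1.5,0,0,0,0.0685],[0,-43,-1.5,0,0,0,0.0685],[0,-43,-1.5,0,0,0,0.0685],[0,-43,-1.5,0,0,0,0.0685],[0,-43,-1.5,0,0,0,0.0685],[0,-43,-1.5,0,0,0,0.0685],[0,-43,-1.5,0,0,0,0.0685],[0,-43,-1.5,0,0,0,0.0685],[0,-43,-1.5,0,0,0,0.0685],[0,-43,-1.5,0,0,0,0.0685],[0,-43,-1.5,0,0,0,0.0685]])

```text
time_s: 17.55
tool_pos: [0.6186, -0.1107, 0.1856]
tool_rot: [-179.9, -0.0, 79.8]
force: [0.6, 0.8, -0.9]
grip_width: 0.0091
```

>>> send_rows(plan=[[0,-43,-1.5,0,0,0,0.0685],[0,-43,-1.5,0,0,0,0.0685],[0,-43,-1.5,0,0,0,0.0685],[0,-43,-1.5,0,0,0,0.0685],[0,-43,-1.5,0,0,0,0.0685],[0,-43,-1.5,0,0,0,0.0685],[0,0,-11,0,0,0,0],[0,0,-11,0,0,0,0],[0,0,0,0,0,0,0],[0,0,0,0,0,0,0],[0,0,0,0,0,0,0]])

```text
time_s: 18.65
tool_pos: [0.507, -0.3336, 0.1875]
tool_rot: [180.0, -0.0, 56.6]
force: [0.2, -0.4, -0.6]
grip_width: 0.009
```

Run:
```python
from h import *
o=st()
y=np.radians(o["tool_rot"][2]-90); u=np.array([np.cos(y),np.sin(y)]); x=np.array([-u[1],u[0]])
c=o["tool_pos"][:2]-.0455*u; d=np.array([.467,-.3105])-c
print("red by tcp",c.round(4),"shift tool x,y mm",1000*d@x,1000*d@u,"down to contact",o["tool_pos"][2]-(.0476+.053))
```

```text
18.65 [ 0.507  -0.3336  0.1875] [ 1.7998e+02 -2.0000e-02  5.6580e+01] az -33.35 r 0.6069 0.009 [ 0.24 -0.4  -0.57]
red by tcp [ 0.469  -0.3086] shift tool x,y mm -2.7290449168716098 -0.6059012315213814 down to contact 0.08694893288634059
```

>>> send_rows(plan=[[0,-2.7,-0.6,10,0,0,0],[0,0,0,20,0,0,0],[0,0,0,20,0,0,0],[0,0,0,15,0,0,0],[0,0,0,10,0,0,0],[0,0,0,5,0,0,0],[0,0,0,2,0,0,0],[0,0,0,0,0,0,0],[0,0,0,0,0,0,0]])

```text
time_s: 19.55
tool_pos: [0.5045, -0.3371, 0.1064]
tool_rot: [179.9, 0.0, 56.4]
force: [0.4, 0.2, -0.0]
grip_width: 0.0089
```

>>> send_rows(plan=[[0,0,0,2,0,0,0],[0,0,0,1,0,0,0],[0,0,0,0,0,0,0],[0,0,0,0,0,0,0]])

```text
time_s: 19.95
tool_pos: [0.504, -0.3368, 0.1026]
tool_rot: [180.0, 0.0, 56.4]
force: [-0.6, -0.2, -0.4]
grip_width: 0.0092
```

>>> send_rows(plan=[[0,0,0,1,0,0,0],[0,0,0,0,0,0,0],[0,0,0,0,0,0,0]])

```text
time_s: 20.25
tool_pos: [0.5039, -0.3368, 0.1015]
tool_rot: [-180.0, 0.0, 56.4]
force: [-0.3, -0.2, -0.7]
grip_width: 0.0089
```

>>> send_rows(plan=[[0,0,0,1,0,0,0],[0,0,0,0,0,0,0],[0,0,0,0,0,0,0]])

```text
time_s: 20.55
tool_pos: [0.5042, -0.3369, 0.1008]
tool_rot: [180.0, 0.0, 56.4]
force: [-0.4, 0.3, 0.6]
grip_width: 0.0088
```

Contact came at 0.1008, against an expected 0.1006. Releasing and retreating.

>>> send_rows(plan=[[0,0,0,0.5,0,0,0],[30,0,0,0,0,0,0],[30,0,0,0,0,0,0],[30,0,0,0,0,0,0],[30,0,0,0,0,0,0],[30,0,0,-10,0,0,0],[30,0,0,-20,0,0,0],[40,0,0,-40,0,0,0],[40,0,0,-40,0,0,0],[40,0,0,-20,0,0,0]])

```text
time_s: 21.55
tool_pos: [0.5054, -0.3375, 0.2351]
tool_rot: [179.6, 0.0, 56.4]
force: [-0.1, -0.6, 0.0]
grip_width: 0.039
```

>>> send_rows(plan=[[40,40,-1.5,0,0,0,-0.066],[40,40,-1.5,0,0,0,-0.066],[40,40,-1.5,0,0,0,-0.066],[40,40,-1.5,0,0,0,-0.066],[40,40,-1.5,0,0,0,-0.066],[40,40,-1.5,0,0,0,-0.066],[40,40,-1.5,0,0,0,-0.066],[40,40,-1.5,0,0,0,-0.066],[40,40,-1.5,0,0,0,-0.066],[40,0,0,0,0,0,0],[40,0,0,0,0,0,0]])

```text
time_s: 22.65
tool_pos: [0.6036, 0.0053, 0.2308]
tool_rot: [180.0, 0.0, 90.6]
force: [0.6, -0.3, 0.4]
grip_width: 0.0401
```

Run:
```python
from h import *
st()
circ("top","lid_small",.119,.05,"t8"); circ("top","lid_medium",.095,.07); circ("top","lid_large",.071,.09)
circ("side","lid_small",.119,.05,"s8")
a=cv2.imread("pics/t8.png")[215:365,380:580];b=cv2.imread("pics/s8.png")[90:240,280:480]
cv2.imwrite("pics/c8.png",np.hstack([cv2.resize(a,(400,300)),cv2.resize(b,(400,300))]))
```

```text
22.65 [0.6036 0.0053 0.2308] [1.7995e+02 3.0000e-02 9.0620e+01] az 0.51 r 0.6036 0.0401 [ 0.63 -0.33  0.36]
top lid_small conf 0.96 fixedR [ 0.4654 -0.3087] free [ 0.4655 -0.3087  0.0492] rms 0.0012 125
top lid_medium conf 0.58 fixedR [ 0.4627 -0.3153] free [ 0.4627 -0.3153  0.0697] rms 0.0009 174
top lid_large conf 0.72 fixedR [ 0.4685 -0.3077] free [ 0.4685 -0.3078  0.0895] rms 0.0012 217
side lid_small conf 0.59 fixedR [ 0.4714 -0.2816] free [ 0.4695 -0.2833  0.069 ] rms 0.018 117
```

View pics/c8.png

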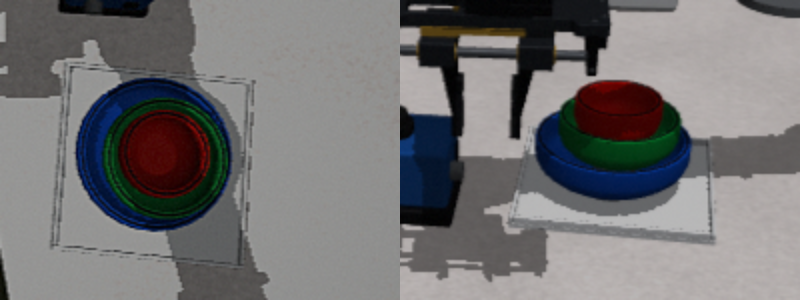

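The nest stands level, and the offsets are about 9.5 mm (green in blue) and 7 mm (red in green), inside the 14 mm limit. The gap of some 11 mm also caps them below that. The arm is clear and stopped.

```bash
python3 -c "
from cell import env
print(env.sign_off())"
```

```text
the job is handed in; nothing more can be done
None
```

The nest is built and handed in at about 22.9 s of the 64 s allowed; the hand-in reports no verdict. I left the blue lid on its tray. I picked up the green lid by its far wall and set it in the blue one, then did the same with the red lid into the green one.

**Checks that agreed**
- **Seating height:** each lid touched down within 0.3 mm of the height it should have when standing on its knob.
- **Position:** from the top camera, green is about 9.5 mm off blue's axis and red about 7 mm off green's, against a limit of 14 mm.
- **Level:** the nest looked level in the top and side pictures.
- **Clearance:** the arm was about 0.3 m away from the nest and still. I did not re-measure the bottle, rack or mixer, but the gripper's path kept clear of them.

**Checks that disagreed**
- **Camera offset:** the top camera read about 4 mm lower in x and y than the wrist camera. I noticed this only after placing green, whose spot came from the top camera, which explains its offset. I judged it within tolerance and did not correct it.
- **Unusable fits:** circle fits from the side camera, and fits where lids hid each other, were off by centimetres, so I ignored them.

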